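Hook the latch plate under the shaker's mushroom stud

ROBOT

A 6-joint arm with a two-finger parallel gripper is mounted at the origin on the work surface. World frame = base frame: x ahead of the robot, y to its left, z up, the work surface at z = 0. Lengths are in m, angles in rad, forces in N, time in s.
With the tool pointing down it reaches from about 0.275 to 1 m from the base axis. Payload 8.4 kg.
Tool frame: the origin (TCP) lies at the very end of the fingers, on their centre line; the grasp point (between the pads) lies 19 mm behind it (env.grasp_offset is the distance from the TCP to the grasp point, in m); z points along the fingers, y is the line along which they close (so a half turn about z gives the same grasp; the last joint's range is limited). The gripper opens to 85 mm and grips with 20 to 120 N. Pads are 22 mm wide; open, the fingers measure 114 mm over their backs; the gripper's body (76 mm by 85 mm) begins 54 mm behind the grasp point. The pads swing forward as they close: fully open they stand 13 mm farther back than shut.
Start: joints at [1.125, 0.353, 1.633, -0, 1.155, -0.002], TCP at [0.268, 0.564, 0.231] pointing down, gripper open.
Joint ranges: [-2.63, 2.63], [-0.92, 2.1], [0.06, 2.66], [-1.3, 4.44], [0, 2.69], [-3.02, 3.02]. Speed limits (rad/s): [2.22, 2.22, 2.79, 3.14, 3.14, 3.14].

INTERFACE

Orientations are given as a unit quaternion [x, y, z, w].
In Python, from cell import state, camera, camera_model, env gives the robot as it stands.
- The arm moves only by the tool servo_tool, never from a script. Its arguments are lists of equal length, an entry for each row: "travel": the shift along the tool's x, y, z in m, a list of three; "angular": the turn, a rotation vector about the tool's x, y, z in degrees, a list of three; "gripper": the opening, from 0 (shut) to 1 (fully open). A call has 1 to 10 rows; each row is the pose to reach, as a shift and turn from the pose commanded when the call began, along the tool's axes at that moment; what a row does not reach only later rows make up. A row lasts 1/8 s, in which the tool goes at most 62.5 mm and 10.7 degrees, less where a joint would pass 70% of its speed; a pose out of reach is approached as far as the arm can. A call with a gripper value outside its range is refused whole. The fingers move at their own pace and stop on an object; the grip force is fixed at half the most. Time passes only in rows, so rows that repeat a pose let the fingers close. It gives the time, the measured TCP pose, the force, the opening and the grip force at its end, in the units of the state.
- state(): the state, without advancing time (a new reading comes with each control period).
- camera(name): name is "scene" or "top" or "wrist"; returns (picture, depth): 480x640x3 uint8, red, green, blue; 480x640 float32, m along the optical axis (not along the pixel's ray), 0 where there is no reading.
- camera_model(name): a dict with "mtx" (3x3 intrinsics, pixels), "k1" (the pictures are not rectified: a ray, as slopes to the right and down, at radius r is drawn at 1 + k1 r^2 times it, then the intrinsics apply), "extrinsics" (4x4, takes a point from camera to world coordinates). Camera axes: x right, y down, z forward; pixel columns grow to the right and rows downward; lengths in m; the calibration is good to about 2 mm. A picture is of the moment at which its call begins: read the wrist's pose just before it. camera_model takes no time and is no camera call; for the wrist camera it gives the pose at the moment of the call.
- env.job_done(): hands the job in; it is judged then, once.
The state is a dict: "clock": time; "joint_positions": joint angles; "joint_vel": joint speeds; "tau": joint torques, N m; "ee_pos": TCP position; "tcp_rot": TCP orientation; "wrist_force": force on the tool from outside, world axes, zero at the start; "wrist_torque": the same for the moment, N m; "width": finger opening in m; "grip_force": force on a finger pad.
Only numpy, scipy, OpenCV 4.12 (cv2) and the standard library are available. Lean on these libraries where they do the work, as an engineer would, in place of code of your own. Each camera call takes 0.05 s, during which the arm holds its last target. There are 200 camera calls.

TASK

Lock the tube rack on the bench shaker with the loose steel latch plate: hook its oblong eye over the stud's wide brass head by tilting it, tongue towards the rack, and lay it flat on the deck under the head. Then slide it flat sideways, its tongue well under the red catch, until the eye's side meets the stud, and let go. Work gently (the stud is only lightly clamped: never push on it with more than 15 N, nor on the rest of the shaker with more than 40 N) and leave everything else on the bench where it stands.

Things in the scene. Friction and masses are not known exactly. Their poses are not given: they have to be found in the camera images.
- shaker: White bench shaker, 280 (x) x 250 (y) x 80 high, fixed to the bench; origin under its centre on the bench, z up. Its flat aluminium deck is the top, 80 above the origin. A clear tube rack with capped tubes (tops 61 above the deck) stands on the deck's -x half, ending 80 to the -x side of the slot's middle.
- slot: Middle of the stud's clamping slot in the deck, at deck height, 60 to +x of the shaker's centre; axes as the shaker's. The stud is clamped anywhere up to 14 to -x or +x of here: where is not reported, only seen or felt. Its stem is 12 diameter, deck to 26 high; on it a brass disc head 40 diameter, 26 to 30 above the deck.
- catch (a point): Red catch on the deck; this point: mid-mouth at deck height, 51 to -x and 23 to +y of the slot's middle. Seen from the slot's middle its roof (7.5 to 10.5 above the deck) spans y 14 to 42.5 and x -68 to -34; a post under it fills y 32.5 to 42.5, x -67 to -51. Open towards -y, whence the tongue slides in: the plate is slid to the shaker's +y.
- plate: Loose flat steel latch plate, 4 thick, 0.15 to 0.27 kg. Origin: underside, middle of its oblong eye (x -14.5 to 14.5, y -23 to 23); x from tongue to fin, z up. Frame round the eye: x -23 to 23, y -34 to 34; tail 32 wide to x = 79. Laid in place its x is parallel to the shaker's, tongue to the rack; home, the eye's -y side is at the stem and the origin 17 to +y of the slot.
- tongue (a point): Middle of the tongue's tip, underside, 49 to -x of the plate's origin. The tongue is 20 wide and reaches from the frame (x = -23) to here. Lay the plate down with its frame clear of the catch's roof.
- eye_edge (a point): Foot of the eye's tongue-side edge, 14.5 to -x of the plate's origin. To pass the head: tilt the fin end up about 0.5 rad, bring this edge down past the head's -x rim, draw it under the head (towards +x) until it meets the stem, keep it there and level the plate about it: then only about 2 of play is left for the far edge to clear the head.
- grip (a point): Middle of the blue fin on the plate's tail, 58 to +x of the plate's origin and 30 above its underside. The fin is 36 long (x), 12 thick (y), from 4 to 44 above the plate's underside: close the fingers across it, along the plate's y.
- dishes: Bystander: stack of four pale clear agar dishes, 90 diameter, 57 tall; origin under its centre. Leave alone.
- dropper: Bystander: small amber bottle with blue cap, 28 diameter, 62 tall; origin under its centre. Leave alone.
- slide_box: Bystander: red carton 50 x 85 x 35; origin under its centre. Leave alone.
- swabs: Bystander: flat pack of blue swabs 50 x 170 x 14; origin under its centre. Leave alone.
- vial_cube: Bystander: small open yellow box 32 x 32 x 22; origin under its centre. Leave alone.

How it is judged:
By the outcome, as a careful person would: the job done as asked, in the order asked, and still so for the second after the job is handed in, with the robot touching nothing.
It also fails if it takes over 61 s, if anything falls off the work surface, if the arm or the gripper's body presses on something with over 40 N, if the wrist force passes 120 N, or if a joint passes its speed limit or range.

## Working session

There is one attempt and no reset: what is moved stays moved. The work goes in short steps, Python scripts to look and compute and a tool call to move; the robot and the scene stay as the last step left them, time stands still between calls to the robot, and variables do not carry over. Pictures are saved under pics/ and viewed, at most 10 in all, crops included, and the job is handed in when it is done.

Besides the shell and the picture viewer there is one more tool, called after "Emit:" by a JSON object that holds its "method" and its "body", one argument or row to a line. servo_tool: Moves the arm, as the interface text tells. Its arguments: {"type":"object","properties":{"travel":{"type":"array","items":{"type":"array","items":{"type":"number"}}},"angular":{"type":"array","items":{"type":"array","items":{"type":"number"}}},"gripper":{"type":"array","items":{"type":"number"}}},"required":["travel","angular","gripper"]}

```bash
mkdir -p pics; python3 - <<'E'
from cell import state,camera,camera_model,env
import cv2,numpy as np
print(state())
for n in("scene","top"):
    p,d=camera(n); np.savez(f"pics/{n}0.npz",p=p,d=d); cv2.imwrite(f"pics/{n}0.png",p[:,:,::-1]); m=camera_model(n); print(n,m)
E
```

```text
{'clock': 0.0, 'joint_positions': array([ 1.12460782e+00,  3.53659133e-01,  1.63412837e+00, -1.28262078e-06,
        1.15519397e+00, -2.43038233e-03]), 'joint_vel': array([-0.00055662,  0.00085545,  0.00040276,  0.00062764, -0.00092444,
        0.00047278]), 'tau': array([ 1.31099798e-03, -6.05240464e+01, -3.42079604e+01, -1.39061763e-04,
        9.13866417e-03,  1.09018313e-05]), 'ee_pos': array([0.26814948, 0.56403178, 0.23055728]), 'tcp_rot': array([ 2.20062701e-01,  9.75485482e-01, -6.77142097e-04, -1.53887516e-04]), 'wrist_force': array([ 0.39880631, -0.15916596,  0.61108271]), 'wrist_torque': array([-0.00167323,  0.02446012, -0.0144991 ]), 'grip_force': 0.0, 'width': 0.08544411323990389}
scene {'mtx': array([[485.62439962,   0.        , 323.07581558],
       [  0.        , 485.62439962, 242.47687123],
       [  0.        ,   0.        ,   1.        ]]), 'k1': -0.022318748299353104, 'extrinsics': array([[ 0.84212785,  0.40645215, -0.35442536,  1.01410833],
       [ 0.53902798, -0.61440744,  0.57615304, -0.62812519],
       [ 0.01641707, -0.67623971, -0.7364987 ,  0.90345598],
       [ 0.        ,  0.        ,  0.        ,  1.        ]])}
top {'mtx': array([[454.50194158,   0.        , 321.18762894],
       [  0.        , 454.50194158, 239.33720742],
       [  0.        ,   0.        ,   1.        ]]), 'k1': -0.11426039249202728, 'extrinsics': array([[-0.01228424, -0.97359591,  0.22794759,  0.40315944],
       [-0.99992022,  0.01129014, -0.0056646 ,  0.00681713],
       [ 0.00294147, -0.22799899, -0.97365692,  1.06455413],
       [ 0.        ,  0.        ,  0.        ,  1.        ]])}
```

View pics/top0.png

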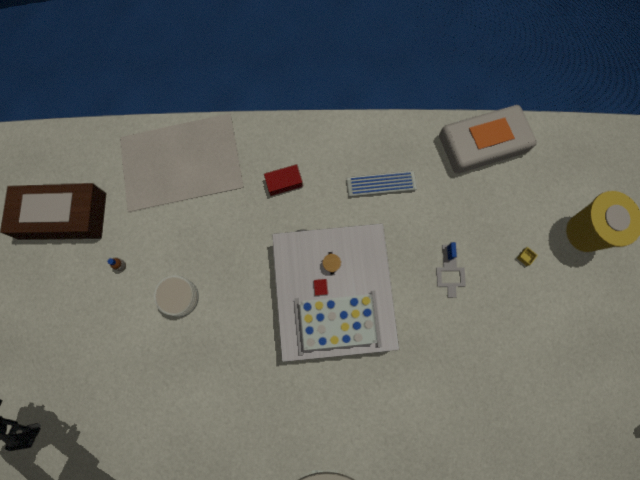

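View pics/scene0.png

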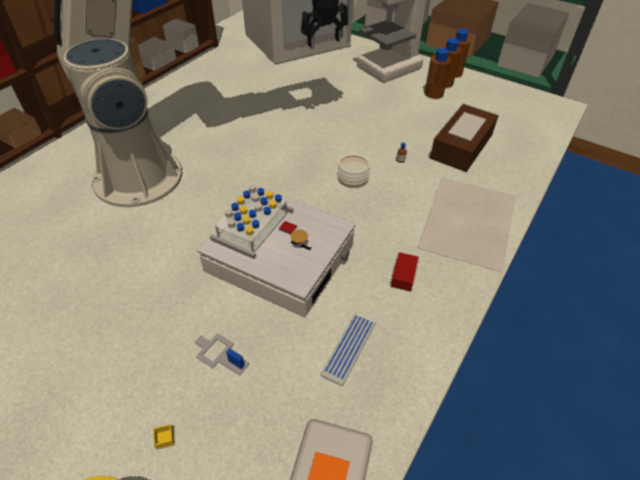

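The top view shows the shaker (deck corners about (273,234), (382,225), (396,350), (282,360)), the brass head at (331,263), the catch at (320,287), and the plate at (451,276) with its fin at (452,250). The scene view confirms this: plate at (215,350), fin at (235,357). The tongue already points toward the robot, as the rack does.

```bash
cat > h.py <<'E'
import numpy as np,cv2
from scipy.spatial.transform import Rotation as R
def ray(uv,m):
    uv=np.atleast_2d(np.float64(uv)); K=m["mtx"]
    d=(uv-[K[0,2],K[1,2]])/[K[0,0],K[1,1]]; s=d.copy()
    for _ in range(20): s=d/(1+m["k1"]*(s**2).sum(1,keepdims=True))
    E=m["extrinsics"]; return E[:3,3],np.c_[s,np.ones(len(s))]@E[:3,:3].T
def onplane(uv,m,z):
    o,d=ray(uv,m); return o+d*((z-o[2])/d[:,2])[:,None]
def proj(P,m):
    E=m["extrinsics"]; c=(np.atleast_2d(P)-E[:3,3])@E[:3,:3]; s=c[:,:2]/c[:,2:]
    s=s*(1+m["k1"]*(s**2).sum(1,keepdims=True)); return s*[m["mtx"][0,0],m["mtx"][1,1]]+[m["mtx"][0,2],m["mtx"][1,2]]
def blob(mask,box):
    u0,v0,u1,v1=box; k=np.zeros(mask.shape,np.uint8); k[v0:v1,u0:u1]=mask[v0:v1,u0:u1]
    n,l,s,c=cv2.connectedComponentsWithStats(k); i=1+np.argmax(s[1:,4]); return c[i],s[i],(l==i).astype(np.uint8)
E
python3 - <<'E'
from h import *; from cell import camera_model
m=camera_model("top"); z=np.load("pics/top0.npz"); p,d=z["p"],z["d"]
h=cv2.cvtColor(p,cv2.COLOR_RGB2HSV); H,S,V=cv2.split(h)
c,s,k=blob((H>100)&(H<130)&(S>120),(430,230,480,310)); print("fin",c,s,onplane(c,m,.04))
c,s,k=blob((H>8)&(H<25)&(S>110),(315,245,350,282)); print("head",c,s,onplane(c,m,.11))
c,s,k=blob(((H<6)|(H>174))&(S>120),(305,270,340,300)); print("catch",c,s,onplane(c,m,.0905))
# deck by depth->height
vv,uu=np.mgrid[0:480,0:640]; o,r=ray(np.c_[uu.ravel(),vv.ravel()],m); P=(o+r*d.ravel()[:,None]).reshape(480,640,3)
Z=P[:,:,2]; print("z deck",np.median(Z[240:250,290:310]),"bench",np.median(Z[300:340,440:500]))
c,s,k=blob((Z>.065),(250,200,420,380)); print(c,s)
cn,_=cv2.findContours(k,cv2.RETR_EXTERNAL,cv2.CHAIN_APPROX_NONE); cc=max(cn,key=cv2.contourArea)
W=onplane(cc[:,0],m,.08); print("rect",cv2.minAreaRect(np.float32(W[:,:2]*1000)))
q=cv2.approxPolyDP(cc,8,True)[:,0]; print(q.tolist(),onplane(q,m,.08).round(3).tolist())
cv2.imwrite("pics/z.png",cv2.resize(p[220:310,410:490,::-1],None,fx=6,fy=6,interpolation=cv2.INTER_CUBIC))
E
```

```text
fin [451.41025641 250.71794872] [447 243   9  17 117] [[ 0.61232472 -0.30169026  0.04      ]]
head [331.10569106 262.55284553] [323 253  17  20 246] [[ 0.57554846 -0.01925998  0.11      ]]
catch [320.16042781 286.82352941] [314 279  13  16 187] [[0.52631982 0.00464854 0.0905    ]]
z deck 0.07976185343027614 bench 0.0004387503560333572
[333.70603101 292.53889762] [  273   224   126   138 14641]
rect ((520.373046875, -24.953781127929688), (281.01092529296875, 250.76930236816406), 4.859899520874023)
[[382, 224], [273, 234], [282, 361], [398, 349]] [[0.667, -0.136, 0.08], [0.647, 0.109, 0.08], [0.371, 0.087, 0.08], [0.392, -0.159, 0.08]]
```

View pics/z.png

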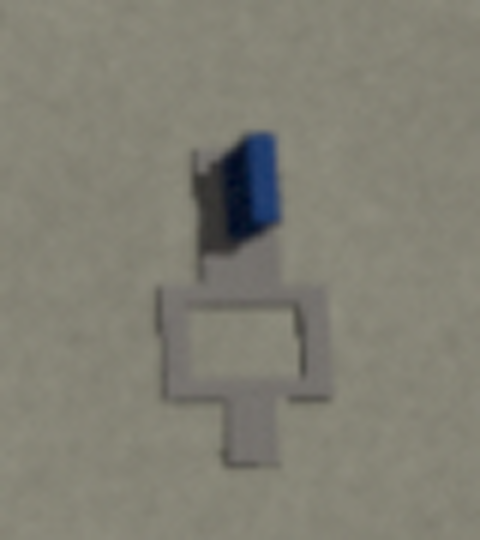

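The crop shows the plate clearly (6x, offset (410,220)): frame corners at (160,288), (325,288), (330,400), (168,400), eye from (188,306) to (302,380), and tongue tip at (250,466).

```bash
python3 - <<'E'
from h import *; from cell import camera_model,state
m=camera_model("top")
px=np.array([[188,306],[297,306],[302,380],[190,382],[250,466],[165,288],[328,288],[330,400],[168,400],[205,272],[280,272]])/6+[410,220]-.4
W=onplane(px,m,.004); print(W[:,:2].round(4).tolist())
e=W[:4].mean(0); f=W[5:9].mean(0); print("eye",e,"frame",f,"len tongue",np.linalg.norm(f-W[4]))
print("yaw via tongue",np.degrees(np.arctan2(*(f-W[4])[[1,0]])), "frame y",[np.degrees(np.arctan2(-(a-b)[0],(a-b)[1])) for a,b in((W[5],W[6]),(W[8],W[7]),(W[0],W[1]),(W[3],W[2]))])
s=state(); Rt=R.from_quat(s["tcp_rot"]); M=camera_model("wrist")["extrinsics"]
print("cam in tool",Rt.inv().apply(M[:3,3]-s["ee_pos"]),"axes",(Rt.inv().as_matrix()@M[:3,:3]).round(3).tolist())
E
```

```text
[[0.5717, -0.2835], [0.571, -0.3276], [0.5413, -0.3274], [0.5414, -0.2822], [0.5078, -0.304], [0.5791, -0.2747], [0.578, -0.3408], [0.5332, -0.3381], [0.5344, -0.2729], [0.5853, -0.2913], [0.5848, -0.3218]]
eye [ 0.55635717 -0.30517739  0.004     ] frame [ 0.55617727 -0.30664455  0.004     ] len tongue 0.04847591356645719
yaw via tongue -3.1348156096296234 frame y [np.float64(-0.9175353001335309), np.float64(-1.0838046051765524), np.float64(-0.9425795491567253), np.float64(-0.045341546173470644)]
cam in tool [ 0.08067878  0.00048425 -0.14135139] axes [[-0.001, -0.95, -0.311], [1.0, -0.0, -0.001], [0.001, -0.311, 0.95]]
```

Emit:
{"method": "servo_tool", "body": {
  "travel": [
    [-0.06,-0.055,0],
    [-0.12,-0.11,0],
    [-0.17,-0.16,0],
    [-0.22,-0.21,0],
    [-0.27,-0.25,0],
    [-0.32,-0.3,0],
    [-0.37,-0.345,0],
    [-0.42,-0.39,0],
    [-0.47,-0.435,0],
    [-0.51,-0.475,0]
  ],
  "angular": [
    [0,0,-3],
    [0,0,-6],
    [0,0,-9],
    [0,0,-12],
    [0,0,-15],
    [0,0,-18],
    [0,0,-21],
    [0,0,-24.2],
    [0,0,-24.2],
    [0,0,-24.2]
  ],
  "gripper": [1,1,1,1,1,1,1,1,1,1]
}}

```text
clock: 1.35
ee_pos: [0.4993, -0.0184, 0.2313]
tcp_rot: [0.011, 1.0, 0.0, 0.0]
wrist_force: [1.3, 0.8, -1.6]
width: 0.0852
grip_force: 0.0
```

```bash
python3 - <<'E'
from h import *; from cell import camera,camera_model,state
camera("wrist"); 
m=camera_model("wrist"); p,d=camera("wrist"); s=state(); print(s["ee_pos"],abs(s["joint_vel"]).max(),m["mtx"][0,0],m["k1"])
np.savez("pics/w1.npz",p=p,d=d,E=m["extrinsics"]); cv2.imwrite("pics/w1.png",p[:,:,::-1])
E
```

```text
[ 0.50056251 -0.02136312  0.23122928] 0.09063621620171387 332.0179896398595 0.012426874741361253
```

View pics/w1.png

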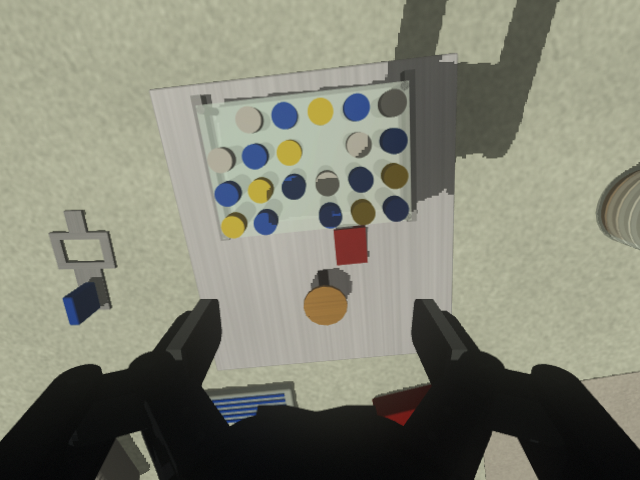

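The wrist view shows the brass head at (325,305), the catch roof at (351,245), the deck's far corners at (151,90) and (456,54), and the plate at (83,250).

```bash
python3 - <<'E'
from h import *; from cell import camera_model
m=camera_model("wrist"); z=np.load("pics/w1.npz"); p=z["p"]; m["extrinsics"]=z["E"]
H,S,V=cv2.split(cv2.cvtColor(p,cv2.COLOR_RGB2HSV))
def rect(k,zz):
    cn,_=cv2.findContours(k,cv2.RETR_EXTERNAL,cv2.CHAIN_APPROX_NONE); cc=max(cn,key=cv2.contourArea)
    W=onplane(cc[:,0],m,zz)[:,:2]*1000; return W
c,s,k=blob((H>8)&(H<25)&(S>110),(285,270,370,340)); W=rect(k,.11); print("head",onplane(c,m,.11),s,cv2.minEnclosingCircle(np.float32(W)),cv2.fitEllipse(np.float32(W)))
c,s,k=blob(((H<6)|(H>174))&(S>120),(320,215,385,275)); print("catch",onplane(c,m,.0905),s,cv2.minAreaRect(np.float32(rect(k,.0905))))
# plate: grey (low sat) vs bench
c,s,k=blob((S<28)&(V>70)&(V<190),(40,200,125,310)); print("plate",s)
hsv=lambda u,v:(H[v,u],S[v,u],V[v,u]); print(hsv(75,220),hsv(58,250),hsv(82,235),hsv(82,250),hsv(30,250))
cr=onplane([[151,90],[456,54]],m,.08); print("deck corners",cr, np.degrees(np.arctan2((cr[0]-cr[1])[0],-(cr[0]-cr[1])[1])))
# edge fits: deck left/right edges through gray transitions
cv2.imwrite("pics/z2.png",cv2.resize(p[195:335,35:135,::-1],None,fx=4,fy=4,interpolation=cv2.INTER_CUBIC))
E
```

```text
head [[ 0.57239266 -0.0180236   0.11      ]] [ 304  286   43   39 1321] ((572.8502197265625, -18.14130973815918), 19.656429290771484) ((572.7901611328125, -18.044410705566406), (37.66396713256836, 38.51158142089844), 89.96511840820312)
catch [[0.5234613  0.00610545 0.0905    ]] [ 334  227   33   38 1086] ((523.884521484375, 6.140793800354004), (33.689483642578125, 27.875444412231445), 4.706400394439697)
plate [  49  210   67   87 2029]
(np.uint8(30), np.uint8(17), np.uint8(134)) (np.uint8(27), np.uint8(19), np.uint8(132)) (np.uint8(27), np.uint8(19), np.uint8(135)) (np.uint8(31), np.uint8(35), np.uint8(174)) (np.uint8(32), np.uint8(36), np.uint8(178))
deck corners [[ 0.39016975 -0.15529201  0.08      ]
 [ 0.3701884   0.08788253  0.08      ]] 4.6973706818116945
```

View pics/z2.png

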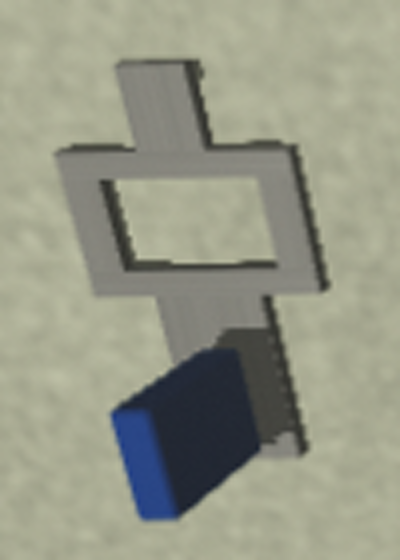

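The crop (4x, offset (35,195)) shows frame top corners at (58,152), (292,146), (95,295), and tongue tip corners at (120,63), (187,63).

```bash
python3 - <<'E'
from h import *; from cell import camera_model
m=camera_model("wrist"); z=np.load("pics/w1.npz"); m["extrinsics"]=z["E"]
W=onplane(np.array([[120,63],[187,63],[58,152],[292,146],[95,295],[322,290]])/4+[35,195]-.4,m,.004)*1000; print(W[:,:2].round(1).tolist())
f=W[2:].mean(0); t=W[:2].mean(0); print(f,np.linalg.norm(f-t),np.degrees(np.arctan2((f-t)[1],(f-t)[0])), "fin",f+(f-t)/np.linalg.norm(f-t)*58)
E
```

```text
[[505.3, -310.6], [505.7, -291.7], [531.2, -335.3], [530.9, -267.6], [576.3, -336.6], [576.3, -268.6]]
[ 553.6912457  -302.01213208    4.        ] 48.23005390700725 -1.0083217102321467 fin [ 611.68226439 -303.03279435    4.        ]
```

Emit:
{"method": "servo_tool", "body": {
  "travel": [
    [-0.024,-0.056,0],
    [-0.048,-0.112,0],
    [-0.07,-0.168,0],
    [-0.095,-0.224,0.02],
    [-0.1186,-0.28,0.06],
    [-0.1186,-0.28,0.11],
    [-0.1186,-0.28,0.16],
    [-0.1186,-0.28,0.2],
    [-0.1186,-0.28,0.217],
    [-0.1186,-0.28,0.217]
  ],
  "angular": [
    [0,0,0],
    [0,0,0],
    [0,0,0],
    [0,0,0],
    [0,0,0],
    [0,0,0],
    [0,0,0],
    [0,0,0],
    [0,0,0],
    [0,0,0]
  ],
  "gripper": [1,1,1,1,1,1,1,1,1,1]
}}

```text
clock: 2.7
ee_pos: [0.6111, -0.2983, 0.0135]
tcp_rot: [0.011, 1.0, 0.0, -0.001]
wrist_force: [0.1, -0.6, 0.8]
width: 0.0856
grip_force: 0.0
```

Emit:
{"method": "servo_tool", "body": {
  "travel": [
    [0,0,0],
    [0,0,0],
    [0,0,0],
    [0,0,0],
    [0,0,0],
    [0,0,0],
    [0,0,0],
    [0,0,0]
  ],
  "angular": [
    [0,0,0],
    [0,0,0],
    [0,0,0],
    [0,0,0],
    [0,0,0],
    [0,0,0],
    [0,0,0],
    [0,0,0]
  ],
  "gripper": [0,0,0,0,0,0,0,0]
}}

```text
clock: 3.7
ee_pos: [0.612, -0.2993, 0.0151]
tcp_rot: [0.011, 1.0, -0.0, 0.001]
wrist_force: [-1.1, -1.0, 6.0]
width: 0.0111
grip_force: 62.9
```

Emit:
{"method": "servo_tool", "body": {
  "travel": [
    [0,0,-0.03],
    [0,0,-0.08],
    [-0.01,0.01,-0.13],
    [-0.02,0.05,-0.18],
    [-0.03,0.1,-0.19],
    [-0.04,0.15,-0.19],
    [-0.05,0.2,-0.19],
    [-0.05,0.25,-0.19],
    [-0.05,0.28,-0.19],
    [-0.05,0.28,-0.19]
  ],
  "angular": [
    [0,0,0],
    [0,0,0],
    [0,0,0],
    [0,0,-2],
    [0,0,-4],
    [0,0,-6],
    [0,0,-6],
    [0,0,-6],
    [0,0,-6],
    [0,0,-6]
  ],
  "gripper": [0,0,0,0,0,0,0,0,0,0]
}}

```text
clock: 4.95
ee_pos: [0.6671, -0.0176, 0.2038]
tcp_rot: [-0.043, 0.999, 0.0, -0.0]
wrist_force: [0.1, -0.3, -0.7]
width: 0.0109
grip_force: 61.8
```

```bash
python3 - <<'E'
from h import *; from cell import camera,camera_model,state
for _ in range(4): camera("wrist")
m=camera_model("wrist"); s=state(); p,d=camera("wrist"); print({k:np.round(s[k],4) for k in("clock","ee_pos","tcp_rot","wrist_force","wrist_torque","width","joint_positions")},abs(s["joint_vel"]).max())
np.savez("pics/w2.npz",p=p,d=d,E=m["extrinsics"],pos=s["ee_pos"],q=s["tcp_rot"]); cv2.imwrite("pics/w2.png",p[:,:,::-1])
E
```

```text
{'clock': np.float64(5.15), 'ee_pos': array([ 0.6674, -0.0209,  0.2041]), 'tcp_rot': array([-4.130e-02,  9.991e-01, -1.000e-04, -2.000e-04]), 'wrist_force': array([ 0.3457,  0.1365, -1.8635]), 'wrist_torque': array([-0.0337, -0.0888,  0.0078]), 'width': np.float64(0.0108), 'joint_positions': array([-3.3400e-02,  4.4320e-01,  1.5604e+00, -3.0000e-04,  1.1383e+00,
       -1.6867e+00])} 0.007168686350533811
```

View pics/w2.png

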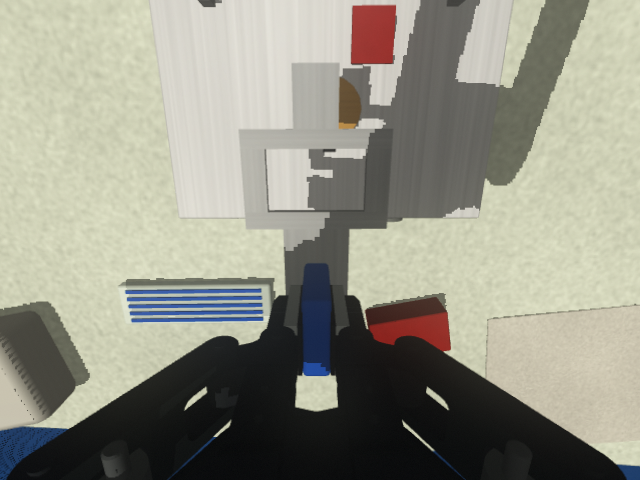

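The plate is held with its tongue at (292..340,63), frame corners at (240,129), (392,129), (246,228), (387,228), catch at (373,35), and part of the head at (348,103).

```bash
python3 - <<'E'
from h import *; from cell import camera_model
m=camera_model("wrist"); z=np.load("pics/w2.npz"); p=z["p"]; E=z["E"]
g=cv2.cvtColor(p,cv2.COLOR_RGB2GRAY)
px=np.float32([[292,63],[340,63],[240,129],[392,129],[387,228],[246,228]]).reshape(-1,1,2)
ob=np.array([[-49,-10,4],[-49,10,4],[-23,-34,4],[-23,34,4],[23,34,4],[23,-34,4]])/1000.
q=cv2.cornerSubPix(g,px.copy(),(4,4),(-1,-1),(3,30,.01)); print(q.reshape(-1,2).round(1).tolist())
Rt=R.from_quat(z["q"])
for P in(px,q):
    ok,rv,tv=cv2.solvePnP(ob,P.astype(np.float64),m["mtx"],np.array([m["k1"],0,0,0]))
    er=cv2.projectPoints(ob,rv,tv,m["mtx"],np.array([m["k1"],0,0,0.]))[0]-P
    Rw=E[:3,:3]@cv2.Rodrigues(rv)[0]; o=E[:3,:3]@tv[:,0]+E[:3,3]
    print("err",abs(er).max(),"orig",o,"eul zyx",R.from_matrix(Rw).as_euler("ZYX",degrees=True),"in tool",Rt.inv().apply(o-z["pos"]), "tool yaw",np.degrees(np.arctan2(*Rt.as_matrix()[:2,0][::-1])))
    g0=o+Rw@[.058,0,.03]; print("grip-tcp in tool",Rt.inv().apply(g0-z["pos"]))
E
```

```text
[[291.20001220703125, 62.5], [340.0, 63.0], [238.1999969482422, 128.6999969482422], [392.70001220703125, 128.3000030517578], [386.0, 228.3000030517578], [245.5, 228.39999389648438]]
err 0.7279954135173625 orig [ 0.61059154 -0.02488422  0.18649639] eul zyx [ 4.79948984 -0.84061187  0.17119593] in tool [0.05689403 0.00073619 0.01762136] tool yaw -175.26938293126375
grip-tcp in tool [-0.00064823  0.00070801 -0.01324751]
err 0.40601292764623054 orig [ 0.61056595 -0.02514357  0.18730715] eul zyx [ 4.73344322  0.39067051 -0.41631345] in tool [0.05694122 0.00047963 0.01681068] tool yaw -175.26938293126375
grip-tcp in tool [-0.00125099  0.00069307 -0.01281398]
```

Emit:
{"method": "servo_tool", "body": {
  "travel": [
    [0.005,0.003,-0.02],
    [0.01,0.006,-0.02],
    [0.02,0.009,-0.02],
    [0.035,0.009,-0.01],
    [0.05,0.009,0.005],
    [0.0628,0.009,0.0166],
    [0.0628,0.009,0.0166],
    [0.0628,0.009,0.0166]
  ],
  "angular": [
    [0,-9,0],
    [0,-18,0],
    [0,-28.65,0],
    [0,-28.65,0],
    [0,-28.65,0],
    [0,-28.65,0],
    [0,-28.65,0],
    [0,-28.65,0]
  ],
  "gripper": [0,0,0,0,0,0,0,0]
}}

```text
clock: 6.2
ee_pos: [0.6052, -0.0165, 0.1883]
tcp_rot: [-0.04, 0.968, 0.01, 0.248]
wrist_force: [-0.1, 0.3, -1.7]
width: 0.0108
grip_force: 61.8
```

```bash
cat >> h.py <<'E'
STUD=np.array([.5727,-.0181]); YAW=np.radians(4.7)
def rep(s,tx=.0569,ty=.0006,tz=.0151):
    Rt=R.from_quat(s["tcp_rot"]); c,n=np.cos(YAW),np.sin(YAW); A=np.array([[c,n,0],[-n,c,0],[0,0,1]])
    f=lambda v:(A@(s["ee_pos"]+Rt.apply([v,ty,tz])-[*STUD,.08]))*1000
    M=A@Rt.as_matrix(); print("t",round(s["clock"],2),"tcp",f(0).round(1)*0+(A@(s["ee_pos"]-[*STUD,.08])*1000).round(1),"orig",f(tx).round(1),"E",f(tx+.0145).round(1),"tip",f(tx+.049).round(1),"pitch",np.degrees(np.arctan2(-M[2,0],-M[0,0])).round(2),"yaw",np.degrees(np.arctan2(-M[1,0],-M[0,0])).round(2),"F",(A@s["wrist_force"]).round(1),"T",(A@s["wrist_torque"]).round(2),"w",round(s["width"],4))
E
python3 - <<'E'
from h import *; from cell import camera,camera_model,state
for _ in range(2): camera("wrist")
m=camera_model("wrist"); s=state(); p,d=camera("wrist"); rep(s)
np.savez("pics/w3.npz",p=p,d=d,E=m["extrinsics"],pos=s["ee_pos"],q=s["tcp_rot"]); cv2.imwrite("pics/w3.png",p[:,:,::-1])
E
```

```text
t 6.3 tcp [ 32.6  -0.9 108.4] orig [-10.   -0.4  67.9] E [-22.8  -0.4  60.9] tip [-53.   -0.4  44.3] pitch 28.73 yaw 0.08 F [-0.  0. -2.] T [-0.05  0.35  0.01] w 0.0111
```

View pics/w3.png

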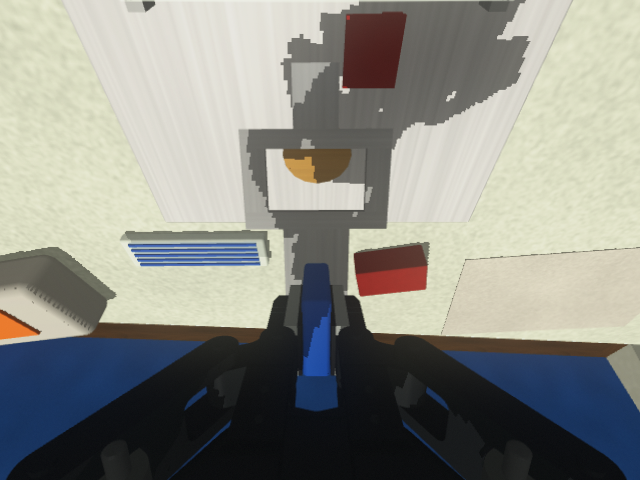

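The plate is unmoved in the grip. The head, centred at (317,165), lies midway across the eye (266..365), so the y alignment is good.

Emit:
{"method": "servo_tool", "body": {
  "travel": [
    [0.004,0,0.006],
    [0.007,0,0.012],
    [0.0105,0,0.0175],
    [0.014,0,0.023],
    [0.0175,0,0.029],
    [0.021,0,0.035],
    [0.021,0,0.035]
  ],
  "angular": [
    [0,0,0],
    [0,0,0],
    [0,0,0],
    [0,0,0],
    [0,0,0],
    [0,0,0],
    [0,0,0]
  ],
  "gripper": [0,0,0,0,0,0,0]
}}

```text
clock: 7.22
ee_pos: [0.6021, -0.0163, 0.1461]
tcp_rot: [-0.04, 0.968, 0.01, 0.247]
wrist_force: [0.8, -0.9, -1.7]
width: 0.0111
grip_force: 61.8
```

```bash
python3 - <<'E'
from h import *; from cell import camera,camera_model,state
for _ in range(2): camera("wrist")
rep(state()); p,d=camera("scene"); a=cv2.resize(p[190:290,220:340,::-1],None,fx=3.2,fy=4,interpolation=cv2.INTER_CUBIC); q,_=camera("wrist"); b=cv2.resize(q[0:260,190:450,::-1],(400,400)); cv2.imwrite("pics/b.png",np.hstack([a,b]))
E
```

```text
t 7.33 tcp [29.9 -0.7 66.9] orig [-12.8  -0.2  26.3] E [-25.5  -0.2  19.4] tip [-55.8  -0.2   2.9] pitch 28.65 yaw 0.07 F [-0.5 -0.4 -1.5] T [-0.01  0.32  0.02] w 0.0109
```

View pics/b.png

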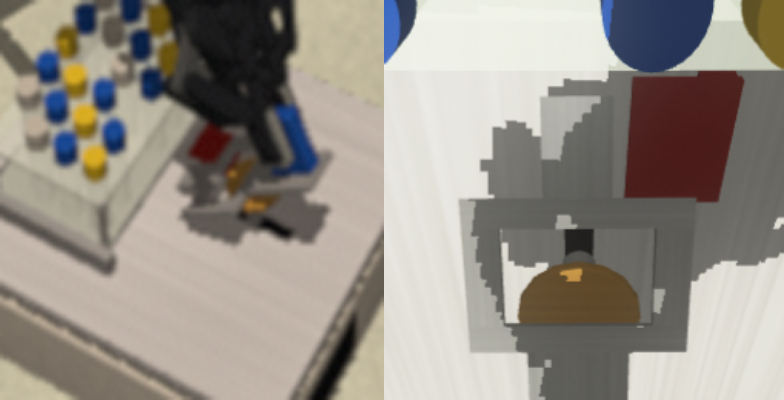

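The head pokes through the eye: its rim at (579,262) is past the near edge at row 230, and it is centred between columns 501 and 654. Next I draw the edge under the head.

Emit:
{"method": "servo_tool", "body": {
  "travel": [
    [-0.003,0,0.0015],
    [-0.006,0,0.003],
    [-0.009,0,0.0045],
    [-0.012,0,0.006],
    [-0.0142,0,0.0072],
    [-0.0156,0,0.0079],
    [-0.0156,0,0.0079]
  ],
  "angular": [
    [0,0,0],
    [0,0,0],
    [0,0,0],
    [0,0,0],
    [0,0,0],
    [0,0,0],
    [0,0,0]
  ],
  "gripper": [0,0,0,0,0,0,0]
}}

```text
clock: 8.3
ee_pos: [0.62, -0.0149, 0.1474]
tcp_rot: [-0.04, 0.968, 0.01, 0.247]
wrist_force: [0.9, -0.1, -1.7]
width: 0.0103
grip_force: 61.8
```

```bash
python3 -c "
from h import *; from cell import state,camera
camera('wrist');camera('wrist');rep(state())"
```

```text
t 8.4 tcp [47.2 -0.7 67.4] orig [ 4.5 -0.1 26.9] E [-8.2 -0.2 19.9] tip [-38.5  -0.2   3.4] pitch 28.64 yaw 0.07 F [ 0.2 -0.5 -1.6] T [-0.02  0.38  0.04] w 0.0111
```

Emit:
{"method": "servo_tool", "body": {
  "travel": [
    [-0.0005,0,0.0003],
    [-0.0013,0,0.0007],
    [-0.0013,0,0.0007]
  ],
  "angular": [
    [0,0,0],
    [0,0,0],
    [0,0,0]
  ],
  "gripper": [0,0,0]
}}

```text
clock: 8.78
ee_pos: [0.6215, -0.0148, 0.1475]
tcp_rot: [-0.04, 0.968, 0.01, 0.247]
wrist_force: [0.2, 0.4, -1.9]
width: 0.0111
grip_force: 61.8
```

Emit:
{"method": "servo_tool", "body": {
  "travel": [
    [-0.0005,0,0.0003],
    [-0.0009,0,0.0005],
    [-0.0009,0,0.0005]
  ],
  "angular": [
    [0,0,0],
    [0,0,0],
    [0,0,0]
  ],
  "gripper": [0,0,0]
}}

```text
clock: 9.15
ee_pos: [0.6225, -0.0147, 0.1475]
tcp_rot: [-0.04, 0.968, 0.01, 0.247]
wrist_force: [0.7, -0.1, -0.8]
width: 0.0111
grip_force: 61.8
```

Emit:
{"method": "servo_tool", "body": {
  "travel": [
    [-0.0003,0,0.0002],
    [-0.0006,0,0.0003],
    [-0.0006,0,0.0003]
  ],
  "angular": [
    [0,0,0],
    [0,0,0],
    [0,0,0]
  ],
  "gripper": [0,0,0]
}}

```text
clock: 9.52
ee_pos: [0.6231, -0.0147, 0.1475]
tcp_rot: [-0.04, 0.968, 0.01, 0.247]
wrist_force: [0.2, -0.2, -1.0]
width: 0.0107
grip_force: 61.8
```

Emit:
{"method": "servo_tool", "body": {
  "travel": [
    [-0.0003,0,0.0002],
    [-0.0006,0,0.0003],
    [-0.0006,0,0.0003]
  ],
  "angular": [
    [0,0,0],
    [0,0,0],
    [0,0,0]
  ],
  "gripper": [0,0,0]
}}

```text
clock: 9.9
ee_pos: [0.6238, -0.0146, 0.1475]
tcp_rot: [-0.04, 0.968, 0.01, 0.247]
wrist_force: [0.6, -1.3, -1.5]
width: 0.0114
grip_force: 61.8
```

Emit:
{"method": "servo_tool", "body": {
  "travel": [
    [-0.0003,0,0.0002],
    [-0.0006,0,0.0003],
    [-0.0006,0,0.0003]
  ],
  "angular": [
    [0,0,0],
    [0,0,0],
    [0,0,0]
  ],
  "gripper": [0,0,0]
}}

```text
clock: 10.28
ee_pos: [0.6244, -0.0145, 0.1475]
tcp_rot: [-0.04, 0.968, 0.01, 0.247]
wrist_force: [-1.5, -0.5, -2.3]
width: 0.0106
grip_force: 61.8
```

Emit:
{"method": "servo_tool", "body": {
  "travel": [
    [-0.0003,0,0.0002],
    [-0.0006,0,0.0003],
    [-0.0006,0,0.0003]
  ],
  "angular": [
    [0,0,0],
    [0,0,0],
    [0,0,0]
  ],
  "gripper": [0,0,0]
}}

```text
clock: 10.65
ee_pos: [0.6248, -0.0145, 0.1473]
tcp_rot: [-0.04, 0.968, 0.01, 0.247]
wrist_force: [-3.0, -0.7, -1.7]
width: 0.0108
grip_force: 61.9
```

```bash
sed -i 's/STUD=np.array(\[.5727/STUD=np.array([.5753/' h.py; cat > lev.py <<'E'
from h import *; from cell import state
s=state(); rep(s)
def lev(t0,steps):
    a=lambda t:np.array([71.4*np.cos(t)-15.1*np.sin(t),71.4*np.sin(t)+15.1*np.cos(t)])
    t0=np.radians(t0);c,n=np.cos(t0),np.sin(t0)
    for th,dzE,dxE in steps:
        d=a(np.radians(th))-a(t0)+[dxE,dzE]; print(th,dzE,(np.array([-c*d[0]-n*d[1],0,n*d[0]-c*d[1]])/1000).round(4).tolist(),"ang",round(np.degrees(t0)-th,2))
E
python3 - <<'E'
from lev import *
lev(28.64,[(28.64,1,0),(26,1,0),(24,1,0),(22,1,0),(20,1,0)]); print()
lev(20,[(18,0,0),(16,0,0),(14,0,0),(12,0,0),(10,0,0),(8,0,0)]); print()
lev(8,[(8,-4,0),(8,-8,0),(6,-10,0),(4,-12,0),(2,-14,0),(0,-16,0)])
E
```

```text
t 10.65 tcp [49.6 -0.4 67.3] orig [ 6.9  0.1 26.8] E [-5.8  0.1 19.9] tip [-36.1   0.1   3.3] pitch 28.61 yaw 0.07 F [-3.1 -0.4 -1.7] T [-0.    0.81 -0.07] w 0.0108
28.64 1 [-0.0005, 0.0, -0.0009] ang 0.0
26 1 [-0.0011, 0.0, 0.0024] ang 2.64
24 1 [-0.0015, 0.0, 0.0049] ang 4.64
22 1 [-0.0017, 0.0, 0.0075] ang 6.64
20 1 [-0.0019, 0.0, 0.01] ang 8.64

18 0 [-0.0005, 0.0, 0.0025] ang 2.0
16 0 [-0.0009, 0.0, 0.005] ang 4.0
14 0 [-0.0012, 0.0, 0.0075] ang 6.0
12 0 [-0.0014, 0.0, 0.0101] ang 8.0
10 0 [-0.0015, 0.0, 0.0126] ang 10.0
8 0 [-0.0016, 0.0, 0.0152] ang 12.0

8 -4 [0.0006, 0.0, 0.004] ang 0.0
8 -8 [0.0011, 0.0, 0.0079] ang 0.0
6 -10 [0.0009, 0.0, 0.0124] ang 2.0
4 -12 [0.0008, 0.0, 0.0169] ang 4.0
2 -14 [0.0008, 0.0, 0.0214] ang 6.0
0 -16 [0.0008, 0.0, 0.0259] ang 8.0
```

Emit:
{"method": "servo_tool", "body": {
  "travel": [
    [-0.0005,0,-0.0009],
    [-0.0011,0,0.0024],
    [-0.0015,0,0.0049],
    [-0.0017,0,0.0075],
    [-0.0019,0,0.01],
    [-0.0019,0,0.01]
  ],
  "angular": [
    [0,0,0],
    [0,2.64,0],
    [0,4.64,0],
    [0,6.64,0],
    [0,8.64,0],
    [0,8.64,0]
  ],
  "gripper": [0,0,0,0,0,0]
}}

```text
clock: 11.4
ee_pos: [0.6314, -0.014, 0.1394]
tcp_rot: [-0.041, 0.984, 0.007, 0.173]
wrist_force: [-4.3, -1.7, 0.2]
width: 0.0111
grip_force: 62.2
```

```bash
python3 -c "
from lev import *"
```

```text
t 11.4 tcp [56.3 -0.5 59.4] orig [ 7.9  0.1 25.8] E [-5.7  0.  20.9] tip [-38.1  -0.    9.1] pitch 19.96 yaw 0.1 F [-4.4 -1.3  0.2] T [-0.15  1.04 -0.03] w 0.0111
```

Emit:
{"method": "servo_tool", "body": {
  "travel": [
    [-0.0005,0,0.0025],
    [-0.0009,0,0.005],
    [-0.0012,0,0.0075],
    [-0.0012,0,0.0075]
  ],
  "angular": [
    [0,2,0],
    [0,4,0],
    [0,6,0],
    [0,6,0]
  ],
  "gripper": [0,0,0,0]
}}

```text
clock: 11.9
ee_pos: [0.6348, -0.0135, 0.1325]
tcp_rot: [-0.041, 0.992, 0.005, 0.122]
wrist_force: [-4.3, 0.2, -1.1]
width: 0.0113
grip_force: 61.9
```

```bash
python3 -c "
from lev import *
lev(14,[(12,0,0),(10,0,0),(8,0,0),(6,0,0),(6,0,0)])"
```

```text
t 11.9 tcp [59.7 -0.3 52.5] orig [ 8.1  0.2 24.1] E [-6.   0.2 20.6] tip [-39.5   0.2  12.3] pitch 13.97 yaw 0.08 F [-4.3  0.6 -1.1] T [-0.02  1.01 -0.03] w 0.0113
12 0 [-0.0005, 0.0, 0.0025] ang 2.0
10 0 [-0.0009, 0.0, 0.005] ang 4.0
8 0 [-0.0012, 0.0, 0.0075] ang 6.0
6 0 [-0.0014, 0.0, 0.0101] ang 8.0
6 0 [-0.0014, 0.0, 0.0101] ang 8.0
```

Emit:
{"method": "servo_tool", "body": {
  "travel": [
    [-0.0005,0,0.0025],
    [-0.0009,0,0.005],
    [-0.0012,0,0.0075],
    [-0.0014,0,0.0101],
    [-0.0014,0,0.0101]
  ],
  "angular": [
    [0,2,0],
    [0,4,0],
    [0,6,0],
    [0,8,0],
    [0,8,0]
  ],
  "gripper": [0,0,0,0,0]
}}

```text
clock: 12.52
ee_pos: [0.6384, -0.0132, 0.123]
tcp_rot: [-0.042, 0.998, 0.002, 0.052]
wrist_force: [-4.7, -0.7, -0.2]
width: 0.0107
grip_force: 61.9
```

```bash
python3 -c "
from lev import *
lev(6,[(4,-3,0),(2,-6,0),(0,-9,0),(0,-13,-1),(0,-17,-2)])"
```

```text
t 12.53 tcp [63.3 -0.3 43. ] orig [ 8.3  0.2 22.1] E [-6.1  0.2 20.6] tip [-40.4   0.2  17. ] pitch 5.97 yaw 0.08 F [-4.7 -0.4 -0.2] T [ 0.    1.08 -0.04] w 0.0107
4 -3 [-0.0002, 0.0, 0.0055] ang 2.0
2 -6 [-0.0003, 0.0, 0.011] ang 4.0
0 -9 [-0.0002, 0.0, 0.0165] ang 6.0
0 -13 [0.0012, 0.0, 0.0204] ang 6.0
0 -17 [0.0026, 0.0, 0.0242] ang 6.0
```

Emit:
{"method": "servo_tool", "body": {
  "travel": [
    [-0.0002,0,0.0055],
    [-0.0003,0,0.011],
    [-0.0002,0,0.0165],
    [0.0012,0,0.0204],
    [0.0026,0,0.0242],
    [0.0026,0,0.0242]
  ],
  "angular": [
    [0,2,0],
    [0,4,0],
    [0,6,0],
    [0,6,0],
    [0,6,0],
    [0,6,0]
  ],
  "gripper": [0,0,0,0,0,0]
}}

```text
clock: 13.28
ee_pos: [0.6395, -0.0133, 0.0994]
tcp_rot: [-0.042, 0.999, 0.0, 0.001]
wrist_force: [-0.2, -0.3, -1.2]
width: 0.011
grip_force: 61.9
```

```bash
python3 -c "
from lev import *"
```

```text
t 13.28 tcp [64.4 -0.5 19.4] orig [7.6 0.1 4.1] E [-6.9  0.   4.1] tip [-41.4  -0.    4. ] pitch 0.14 yaw 0.07 F [-0.2 -0.3 -1.2] T [ 0.04 -0.03  0.02] w 0.011
```

Emit:
{"method": "servo_tool", "body": {
  "travel": [
    [0.002,0,0],
    [0.005,0,0.001],
    [0.0075,0,0.002],
    [0.0075,0,0.003],
    [0.0075,0,0.004],
    [0.0075,0,0.004]
  ],
  "angular": [
    [0,0,0],
    [0,0,0],
    [0,0,0],
    [0,0,0],
    [0,0,0],
    [0,0,0]
  ],
  "gripper": [0,0,0,0,0,0]
}}

```text
clock: 14.02
ee_pos: [0.6316, -0.0139, 0.0952]
tcp_rot: [-0.042, 0.999, 0.0, 0.0]
wrist_force: [0.2, 0.6, -1.8]
width: 0.0116
grip_force: 62.0
```

```bash
python3 -c "
from lev import *"
```

```text
t 14.03 tcp [56.5 -0.5 15.2] orig [-0.4  0.1  0.1] E [-14.9   0.    0.1] tip [-49.4   0.    0.1] pitch 0.01 yaw 0.07 F [ 0.2  0.5 -1.8] T [ 0.   -0.1   0.06] w 0.0116
```

Not yet touching; ease down.

Emit:
{"method": "servo_tool", "body": {
  "travel": [
    [0,0,0.0005],
    [0,0,0.001],
    [0,0,0.001]
  ],
  "angular": [
    [0,0,0],
    [0,0,0],
    [0,0,0]
  ],
  "gripper": [0,0,0]
}}

```text
clock: 14.4
ee_pos: [0.6316, -0.014, 0.0951]
tcp_rot: [-0.042, 0.999, -0.0, 0.0]
wrist_force: [-3.6, 0.9, 7.7]
width: 0.011
grip_force: 63.3
```

```bash
python3 -c "
from lev import *
from cell import camera
p,d=camera('wrist'); q,_=camera('scene'); b=cv2.resize(p[0:260,190:450,::-1],(400,400)); a=cv2.resize(q[190:290,220:340,::-1],None,fx=3.2,fy=4,interpolation=cv2.INTER_CUBIC);cv2.imwrite('pics/c.png',np.hstack([a,b]))"
```

```text
t 14.4 tcp [56.4 -0.5 15.1] orig [-0.4  0.  -0. ] E [-14.9   0.   -0.1] tip [-49.4  -0.   -0.1] pitch 0.02 yaw 0.07 F [-3.6  1.2  7.7] T [0.01 0.48 0.  ] w 0.011
```

View pics/c.png

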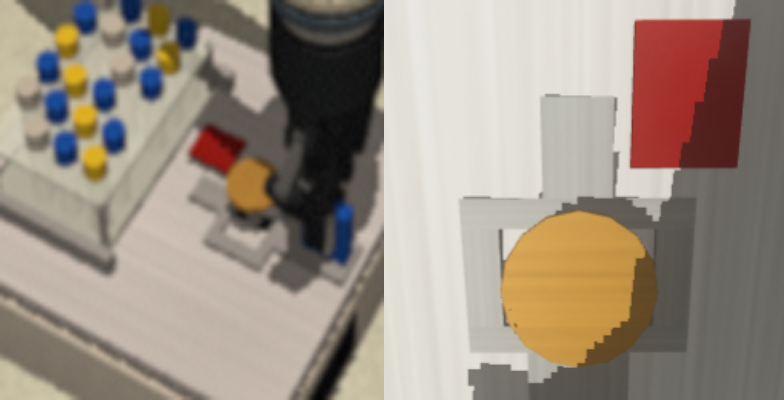

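The plate lies flat under the brass head (580,288), with the tongue (541..616, from row 96) beside the catch (632..750, rows 20..167). Next is the sideways slide.

Emit:
{"method": "servo_tool", "body": {
  "travel": [
    [0,0,-0.0005],
    [0,0.002,-0.0005],
    [0,0.005,-0.0005],
    [0,0.008,-0.0005],
    [0,0.011,-0.0005],
    [0,0.0135,-0.0005],
    [0,0.0145,-0.0005],
    [0,0.0145,-0.0005]
  ],
  "angular": [
    [0,0,0],
    [0,0,0],
    [0,0,0],
    [0,0,0],
    [0,0,0],
    [0,0,0],
    [0,0,0],
    [0,0,0]
  ],
  "gripper": [0,0,0,0,0,0,0,0]
}}

```text
clock: 15.5
ee_pos: [0.6307, 0.0007, 0.0951]
tcp_rot: [-0.042, 0.999, -0.0, 0.001]
wrist_force: [0.4, -2.6, 5.1]
width: 0.0109
grip_force: 62.8
```

```bash
python3 -c "
from lev import *"
```

```text
t 15.5 tcp [56.8 14.2 15.1] orig [-0.1 14.7 -0.1] E [-14.6  14.7  -0.1] tip [-49.1  14.6  -0.1] pitch 0.06 yaw 0.09 F [ 0.2 -2.7  5.1] T [-0.39  0.02  0.08] w 0.0109
```

Emit:
{"method": "servo_tool", "body": {
  "travel": [
    [0,0.0005,0],
    [0,0.001,0],
    [0,0.001,0]
  ],
  "angular": [
    [0,0,0],
    [0,0,0],
    [0,0,0]
  ],
  "gripper": [0,0,0]
}}

```text
clock: 15.88
ee_pos: [0.6307, 0.0016, 0.0951]
tcp_rot: [-0.042, 0.999, -0.0, 0.001]
wrist_force: [0.1, -2.8, 5.7]
width: 0.0112
grip_force: 62.8
```

Emit:
{"method": "servo_tool", "body": {
  "travel": [
    [0,0.0004,0],
    [0,0.0008,0],
    [0,0.0008,0]
  ],
  "angular": [
    [0,0,0],
    [0,0,0],
    [0,0,0]
  ],
  "gripper": [0,0,0]
}}

```text
clock: 16.25
ee_pos: [0.6306, 0.0023, 0.0951]
tcp_rot: [-0.042, 0.999, -0.0, 0.001]
wrist_force: [-0.2, -3.6, 5.2]
width: 0.0105
grip_force: 62.8
```

Emit:
{"method": "servo_tool", "body": {
  "travel": [
    [0,0.0003,0],
    [0,0.0006,0],
    [0,0.0006,0]
  ],
  "angular": [
    [0,0,0],
    [0,0,0],
    [0,0,0]
  ],
  "gripper": [0,0,0]
}}

```text
clock: 16.62
ee_pos: [0.6306, 0.0029, 0.0951]
tcp_rot: [-0.042, 0.999, -0.0, 0.001]
wrist_force: [0.1, -3.9, 5.5]
width: 0.0112
grip_force: 62.8
```

Emit:
{"method": "servo_tool", "body": {
  "travel": [
    [0,0.0003,0],
    [0,0.0006,0],
    [0,0.0006,0]
  ],
  "angular": [
    [0,0,0],
    [0,0,0],
    [0,0,0]
  ],
  "gripper": [0,0,0]
}}

```text
clock: 17.0
ee_pos: [0.6305, 0.0035, 0.0951]
tcp_rot: [-0.042, 0.999, -0.0, 0.001]
wrist_force: [-0.0, -3.2, 6.1]
width: 0.011
grip_force: 62.8
```

Emit:
{"method": "servo_tool", "body": {
  "travel": [
    [0,0.0003,0],
    [0,0.0006,0],
    [0,0.0006,0]
  ],
  "angular": [
    [0,0,0],
    [0,0,0],
    [0,0,0]
  ],
  "gripper": [0,0,0]
}}

```text
clock: 17.38
ee_pos: [0.6305, 0.0037, 0.0951]
tcp_rot: [-0.042, 0.999, -0.0, 0.001]
wrist_force: [0.6, -4.6, 5.8]
width: 0.0106
grip_force: 62.9
```

```bash
python3 -c "
from lev import *"
```

```text
t 17.38 tcp [56.8 17.2 15.1] orig [-0.1 17.7 -0.1] E [-14.6  17.7  -0.1] tip [-49.1  17.6  -0.1] pitch 0.06 yaw 0.1 F [ 0.2 -4.6  5.8] T [-0.8   0.05  0.12] w 0.0106
```

Emit:
{"method": "servo_tool", "body": {
  "travel": [
    [0,0.0003,0],
    [0,0.0006,0],
    [0,0.0006,0]
  ],
  "angular": [
    [0,0,0],
    [0,0,0],
    [0,0,0]
  ],
  "gripper": [0,0,0]
}}

```text
clock: 17.75
ee_pos: [0.6305, 0.004, 0.0951]
tcp_rot: [-0.042, 0.999, -0.001, 0.001]
wrist_force: [0.7, -7.2, 5.7]
width: 0.0109
grip_force: 63.0
```

```bash
python3 -c "
from lev import *"
```

```text
t 17.75 tcp [56.8 17.5 15.1] orig [-0.1 17.9 -0. ] E [-14.6  17.9  -0.1] tip [-49.1  17.8  -0.1] pitch 0.07 yaw 0.11 F [ 0.1 -7.2  5.7] T [-1.13 -0.03  0.22] w 0.0109
```

Emit:
{"method": "servo_tool", "body": {
  "travel": [
    [0,-0.0003,-0.0002],
    [0,-0.0006,-0.0004],
    [0,-0.0006,-0.0004]
  ],
  "angular": [
    [0,0,0],
    [0,0,0],
    [0,0,0]
  ],
  "gripper": [0,0,0]
}}

```text
clock: 18.12
ee_pos: [0.6304, 0.0039, 0.0951]
tcp_rot: [-0.042, 0.999, -0.0, 0.0]
wrist_force: [2.0, -5.0, 1.7]
width: 0.0108
grip_force: 62.3
```

```bash
python3 -c "
from lev import *"
```

```text
t 18.12 tcp [56.7 17.4 15.1] orig [-0.2 17.9 -0. ] E [-14.7  17.9  -0. ] tip [-49.2  17.9  -0.1] pitch 0.05 yaw 0.09 F [ 1.5 -5.2  1.7] T [-0.82 -0.27  0.26] w 0.0108
```

Emit:
{"method": "servo_tool", "body": {
  "travel": [
    [0,0,0],
    [0,0,0],
    [0,0,0],
    [0,0,0],
    [0,0,0],
    [0,0,0]
  ],
  "angular": [
    [0,0,0],
    [0,0,0],
    [0,0,0],
    [0,0,0],
    [0,0,0],
    [0,0,0]
  ],
  "gripper": [0.35,0.35,0.35,0.35,0.35,0.35]
}}

```text
clock: 18.88
ee_pos: [0.63, 0.0041, 0.0952]
tcp_rot: [-0.042, 0.999, 0.0, 0.0]
wrist_force: [0.2, 0.5, 0.4]
width: 0.03
grip_force: 0.0
```

Released with zero force. I retreat straight up, then check.

Emit:
{"method": "servo_tool", "body": {
  "travel": [
    [0,0,-0.01],
    [0,0,-0.03],
    [0,0,-0.06],
    [0,0,-0.1],
    [0,0,-0.14],
    [0.03,0,-0.16],
    [0.06,0,-0.16],
    [0.07,0,-0.16]
  ],
  "angular": [
    [0,0,0],
    [0,0,0],
    [0,0,0],
    [0,0,0],
    [0,0,0],
    [0,0,0],
    [0,0,0],
    [0,0,0]
  ],
  "gripper": [0.35,0.35,0.35,0.35,0.35,0.35,0.35,0.35]
}}

```text
clock: 19.88
ee_pos: [0.5593, -0.0018, 0.2569]
tcp_rot: [-0.042, 0.999, -0.0, 0.001]
wrist_force: [-0.0, -0.2, -0.2]
width: 0.0298
grip_force: 0.0
```

```bash
python3 -c "
from h import *
from cell import camera
camera('wrist');camera('wrist')
p,d=camera('wrist'); b=p[120:400,180:460,::-1]; b=cv2.resize(b,(560,560),interpolation=cv2.INTER_CUBIC);cv2.imwrite('pics/e.png',b)"
```

```text
(no output)
```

View pics/e.png

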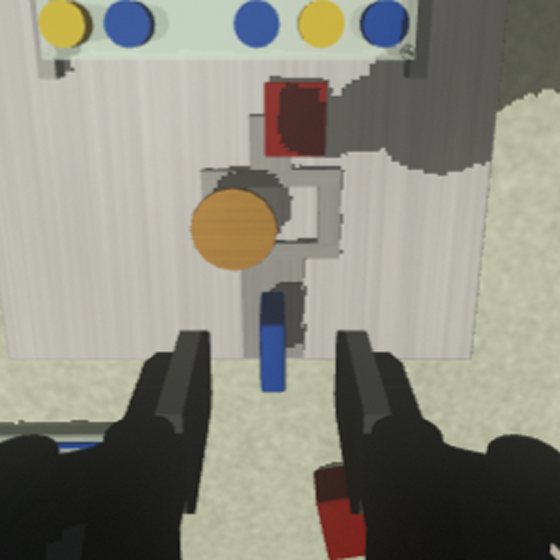

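The plate sits square: tongue (250..292, from row 115) under the catch (265..327, rows 78..157), head (234,229) over the eye's -y side, fin free at (273,340).

```bash
python3 -c "
from cell import env
print(env.job_done())"
```

```text
the job is handed in; nothing more can be done
None
```

The latch plate lies flat under the stud's head with its tongue under the red catch and its eye side against the stem; it was released and the job handed in at about 20 s, with pushes on the stud read at about 7 N or less.

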